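# Open the entry box: draw its sprung bolt and slide the shutter off the card slot

## Task

Open the wooden entry box for the evening's cards: pull the sprung bolt on its lid straight out to its stop, where it catches and stays, and then slide the steel shutter off the card slot until it clicks into its fully open position. The wooden rubber stamp that stands on the lid in the shutter's way belongs in the empty front compartment of the grey desk tray: set it down there upright, do not drop it. Leave the other things on the desk as they stand.

Things in the scene. Friction and masses are not known exactly. Their poses are not given: they have to be found in the camera images.
- box: Wooden entry box, fixed: 220 mm (x) by 200 mm (y), lid top 120 mm above the desk. Origin: centre of the underside; z up, -x is the front, where the bolt is drawn. On the lid: aluminium rails 12 mm high, 8 mm wide, along y at x = +-56 mm from y = -95 to +30 mm; the bolt's dark steel bridge, x -76 to -62, y -33 to +1 mm, 22 mm high.
- slot (a point): Middle of the card slot in the lid, a black strip 90 mm long (box x) and 12 mm wide, at x = 0, y = -60 mm in the box's frame, under the shutter while that is shut.
- bolt (a joint): How far the bolt is drawn, in m, along the box's -x: 0 home, 0.036 at its stop. A toggle spring pushes it home (3 N at home, rising to about 11 N at 15 to 20 mm, then falling) up to 31 mm; past 31 mm it snaps on to the stop and holds it there with 7 N. Let go before 31 mm, it springs back home.
- bolt_blade (a point): Tip of the bolt's blade, a flat steel bar 12 mm wide (box y), z 3 to 13 mm above the lid; at home the tip is at x = -30, y = -16 mm in the box's frame and blocks the shutter after 16 mm of travel. Drawn 20 mm or more it is clear of the shutter.
- bolt_grip (a point): Point in the bolt's black upright handle, a block 16 mm (box x) by 30 mm (box y), 50 mm tall, from 6 to 56 mm above the lid. The point is on its vertical centre line, 45 mm above the lid, and moves with the bolt; at home at x = -113, y = -16 mm in the box's frame. 29 mm are free between handle and bridge.
- shutter (a joint): How far the shutter is open, in m, along the box's +y: 0 shut over the slot (as it starts), 0.060 fully open at its stop. A toggle spring pushes it shut (1 N, rising to about 5 N) up to 48 mm, plus 1.2 N of friction; past 48 mm it snaps on to the stop and is held there with 4 N.
- shutter_fin (a point): Centre of the top of the shutter's upright steel fin, 50 mm long (box x), 12 mm thick (box y), top 39 mm above the lid; moves with the shutter. The fin stands in the middle of the shutter's plate, 100 mm (x) by 44 mm (y), its top 7 mm over the lid. Shut, the point is at x = 0, y = -60 mm in the box's frame.
- stamp: Loose rubber stamp of plain turned wood, 90 mm tall, 0.09 to 0.18 kg, standing upright on the lid: foot 48 mm in diameter and 16 mm high, neck 18 mm in diameter, round knob 32 mm in diameter from 63 to 84 mm above the underside. Origin: centre of the underside; z up the handle.
- tray: Grey open desk tray, fixed, left or right of the box: 170 mm (x) by 110 mm (y), walls 25 mm high, 4 mm thick, floor top at 4 mm. Origin: centre of the underside. A wall at x = +8 mm divides it: the empty front compartment spans x -81 to +6, y -51 to +51 mm (middle x = -37 mm); the rear one holds a dark ink pad tin.
- flask: Bystander, loose: steel flask, a bottle 68 mm in diameter with a narrow neck, 240 mm tall, upright in front of the box to the left or right of the bolt handle. Origin: centre of the underside.
- mug: Bystander, loose: white mug, 72 mm in diameter, 95 mm tall, handle at its +y, on the other side of the bolt handle from the flask. Origin: centre of the underside.
- stapler: Bystander, loose: black stapler, 130 mm long, 45 mm high. Origin: centre of the underside.
- punch: Bystander, loose: steel hole punch, 100 by 120 mm, 75 mm high. Origin: centre of the underside.

How it is judged:
By the outcome, as a careful person would: the job done as asked, in the order asked, and still so for the second after the job is handed in, with the robot touching nothing.
It also fails if it takes over 64 s, if anything falls off the work surface, if the arm or the gripper's body presses on something with over 40 N, if the wrist force passes 120 N, or if a joint passes its speed limit or range.

## Robot

A 6-joint arm with a two-finger parallel gripper is mounted at the origin on the work surface. World frame = base frame: x ahead of the robot, y to its left, z up, the work surface at z = 0. Lengths are in mm, angles in rad, forces in N, time in s.
With the tool pointing down it reaches from about 275 to 750 mm from the base axis. Payload 10.2 kg.
Tool frame: the origin (TCP) lies midway between the tips of the shut fingers; the grasp point (between the pads) lies 19 mm behind it; z points along the fingers, y is the line along which they close (so a half turn about z gives the same grasp; the last joint's range is limited). The gripper opens to 85 mm and grips with 20 to 120 N. Pads are 22 mm wide; open, the fingers measure 114 mm over their backs; the gripper's body (76 mm by 85 mm) begins 54 mm behind the grasp point. The pads swing forward as they close: fully open they stand 13 mm farther back than shut.
Start: joints at [0.979, 0.313, 1.498, -0, 1.331, -0.223], TCP at [189.273, 489.701, 231.294] pointing down, gripper open.
Joint ranges: [-2.94, 2.94], [-0.97, 2.17], [0.19, 2.56], [-1.23, 4.37], [0.02, 3.11], [-2.88, 2.88]. Speed limits (rad/s): [2.39, 2.39, 3.01, 3.14, 3.14, 3.14].

## Interface

Orientations are given as a unit quaternion [w, x, y, z].
In Python, from rig import ctrl, capture, camera_info gives the robot as it stands.
- The arm moves only by the tool apply_moves, never from a script. Its argument "targets" is a list of rows, each a list of 3 entries, a list of its own where there are three numbers: the finger opening in mm, from 0 to 85.4, then the shift along the world's x, y, z in mm, then the turn, a rotation vector about the world's x, y, z in degrees. In form: [[grip, [dx, dy, dz], [rx, ry, rz]], ...]. A call has 1 to 20 rows; each row is the pose to reach, as a shift and turn from the pose commanded when the call began; what a row does not reach only later rows make up. A row lasts 1/10 s, in which the tool goes at most 50 mm and 8.59 degrees, less where a joint would pass 70% of its speed; a pose out of reach is approached as far as the arm can. A call with a gripper value outside its range is refused whole. The fingers move at their own pace and stop on an object; "squeeze" is the grip in N (left out, the last holds). Time passes only in rows, so rows that repeat a pose let the fingers close. It gives the time, the measured TCP pose, the force, the opening and the grip force at its end, in the units of the state.
- ctrl.sense(): the state, without advancing time (a new reading comes with each control period).
- capture(name): name is "scene" or "top" or "wrist"; returns (picture, depth): 384x512x3 uint8, blue, green, red; 384x512 float32, mm along the optical axis (not along the pixel's ray), 0 where there is no reading.
- camera_info(name): a dict with "vfov" (degrees; the focal length in pixels is half the picture's height over the tangent of half this angle, whatever the lens; pixels are square), "cx", "cy" (the principal point, pixels), "k1" (the pictures are not rectified: a ray, as slopes to the right and down, at radius r is drawn at 1 + k1 r^2 times it, then the intrinsics apply), "extrinsics" (4x4, takes a point from camera to world coordinates). Camera axes: x right, y down, z forward; pixel columns grow to the right and rows downward; lengths in mm; the calibration is good to about 2 mm. A picture is of the moment at which its call begins: read the wrist's pose just before it. camera_info takes no time and is no camera call; for the wrist camera it gives the pose at the moment of the call.
- ctrl.finish_job(): hands the job in; it is judged then, once.
The state is a dict: "time_s": time; "joints": joint angles; "dq": joint speeds; "tau": joint torques, N m; "eef_pos": TCP position; "ee_rot": TCP orientation; "force": force on the tool from outside, world axes, zero at the start; "wrist_torque": the same for the moment, N m; "grip_width": opening from 0.0 (shut) to 1.0 (fully open); "grip_force": force on a finger pad.
Only numpy, scipy, OpenCV 4.12 (cv2) and the standard library are available. Lean on these libraries where they do the work, as an engineer would, in place of code of your own. Each camera call takes 0.05 s, during which the arm holds its last target. There are 200 camera calls.

## Working session

There is one attempt and no reset: what is moved stays moved. The work goes in short steps, Python scripts to look and compute and a tool call to move; the robot and the scene stay as the last step left them, time stands still between calls to the robot, and variables do not carry over. Pictures are saved under pics/ and viewed, at most 10 in all, crops included, and the job is handed in when it is done.

Besides the shell and the picture viewer there is one more tool, called after ">>>" as name([rows], argument=value, ...), one row to a line, values as JSON. apply_moves: Moves the arm, as the interface text tells. Its arguments: {"type":"object","properties":{"targets":{"type":"array","items":{"type":"array"}},"squeeze":{"type":"number"}},"required":["targets"]}

```bash
ls; mkdir -p pics
cat > h.py <<'E'
import numpy as np, cv2
from rig import ctrl, capture, camera_info
def save(name, cap, scale=1):
    cv2.imwrite('pics/'+name+'.png', cap)
def K(ci):
    f=192/np.tan(np.radians(ci['vfov'])/2)
    return np.array([[f,0,ci['cx']],[0,f,ci['cy']],[0,0,1.]])
def cloud(d, ci):
    h,w=d.shape; v,u=np.mgrid[:h,:w]
    p=np.stack([u,v],-1).reshape(-1,1,2).astype(np.float64)
    n=cv2.undistortPoints(p,K(ci),np.array([ci['k1'],0,0,0.])).reshape(h,w,2)
    P=np.dstack([n*d[...,None],d]); E=np.array(ci['extrinsics'])
    W=P@E[:3,:3].T+E[:3,3]; W[d<=0]=np.nan
    return W
E
python3 - <<'E'
from h import *
for n in ('scene','top'):
    ci=camera_info(n); c,d=capture(n); save(n+'0',c); np.savez(''+n+'0.npz',c=c,W=cloud(d,ci))
    print(n,ci)
print(ctrl.sense())
E
```

```text
pics
scene {'vfov': 53.67476601702212, 'cx': 263.2167301520039, 'cy': 188.2314245203403, 'k1': -0.057853319086497774, 'extrinsics': array([[ 7.07191899e-01,  4.93019453e-01, -5.06765663e-01,
         1.10093473e+03],
       [ 7.06892625e-01, -4.79355261e-01,  5.20116670e-01,
        -5.46157803e+02],
       [ 1.35068498e-02, -7.26051205e-01, -6.87507973e-01,
         8.67541872e+02],
       [ 0.00000000e+00,  0.00000000e+00,  0.00000000e+00,
         1.00000000e+00]])}
top {'vfov': 42.019611192859315, 'cx': 253.39822693067893, 'cy': 197.2211723332521, 'k1': -0.21750222183411974, 'extrinsics': array([[ 1.39150201e-02, -9.84518649e-01,  1.74726649e-01,
         3.42279680e+02],
       [-9.99886425e-01, -1.47123214e-02, -3.26862015e-03,
        -6.45543333e+00],
       [ 5.78865211e-03, -1.74661321e-01, -9.84611555e-01,
         1.35886931e+03],
       [ 0.00000000e+00,  0.00000000e+00,  0.00000000e+00,
         1.00000000e+00]])}
{'time_s': 0.1, 'joints': array([ 9.78629526e-01,  3.13372955e-01,  1.49835791e+00, -1.54178999e-05,
        1.33098589e+00, -2.23367164e-01]), 'dq': array([-0.00044329,  0.00027238, -0.00303827,  0.00098629, -0.00149612,
       -0.00165896]), 'tau': array([ 2.85122856e-03, -4.12900186e+01, -2.60144877e+01, -2.12904747e-04,
        3.01062879e-03,  6.22092116e-06]), 'eef_pos': array([189.12966595, 489.50702939, 230.80429809]), 'ee_rot': array([-2.16012796e-04,  1.83354727e-01,  9.83046656e-01, -5.18934646e-04]), 'force': array([-0.04762562, -0.43622626,  0.26764558]), 'wrist_torque': array([ 0.00917271,  0.01388149, -0.03458066]), 'grip_force': 0.0, 'grip_width': 1.000866436487564}
```

View pics/scene0.png

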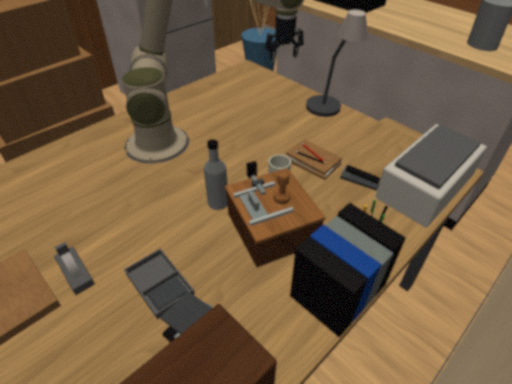

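View pics/top0.png

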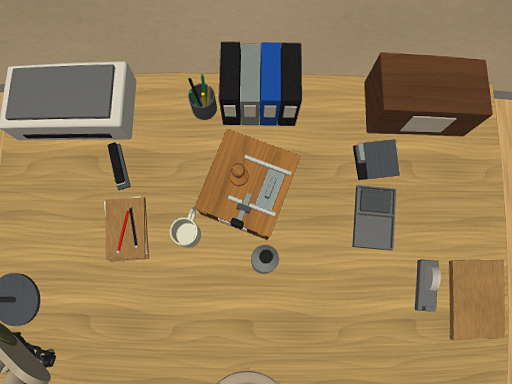

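The scene shows the box in the middle, top view about (248,183), with the stamp at (238,172), shutter at (270,187), bolt handle at (238,224), flask at (265,258), mug at (185,232) and tray at (374,217). Next I measure them.

```bash
cat > fit.py <<'E'
from h import *
z=np.load('top0.npz'); W=z['W']; C=z['c']
def sel(u0,u1,v0,v1,z0,z1):
    w=W[v0:v1,u0:u1].reshape(-1,3); return w[(w[:,2]>z0)&(w[:,2]<z1)]
def rect(p): 
    r=cv2.minAreaRect(p[:,:2].astype(np.float32)); return r
print('deskz',np.nanmedian(W[300:340,150:350,2]))
lid=sel(185,305,120,245,114,127)
hull=rect(lid); print('lid',hull,np.median(lid[:,2]),cv2.boxPoints(hull).round(1).tolist())
print('stamp knob',(k:=sel(222,255,155,185,185,215)).mean(0),len(k),k.max(0),k.min(0))
h=sel(228,250,210,235,160,185); print('handle',rect(h),h.mean(0),len(h))
f=sel(255,290,165,215,152,168); print('fin',rect(f),f.mean(0),len(f))
for n,b in dict(tray=(345,402,180,255)).items():
    p=sel(*b,18,32); print(n,rect(p),np.median(p[:,2]),len(p),cv2.boxPoints(rect(p)).round(1).tolist())
    p=sel(*b,1,9); print('floor',rect(p),p.mean(0),len(p)); p=sel(*b,9,18); print('mid',rect(p),len(p))
m=sel(165,205,205,250,85,103); print('mug',rect(m),m.max(0))
m=sel(250,282,240,275,100,260); print('flask',rect(m),m.max(0),m.mean(0))
s=np.load('scene0.npz')
cv2.imwrite('pics/z1.png',np.hstack([cv2.resize(C[125:275,165:295],None,fx=3,fy=3,interpolation=2),cv2.resize(C[175:325,345:405],None,fx=3,fy=3,interpolation=2)]))
cv2.imwrite('pics/z2.png',cv2.resize(s['c'][130:270,190:340],None,fx=4,fy=4,interpolation=2))
E
python3 fit.py
```

```text
deskz -0.5276442432948443
lid ((602.74365234375, 5.310455322265625), (204.69618225097656, 225.94371032714844), 69.647216796875) 119.54246821881429 [[461.20001220703125, -51.400001525878906], [673.0999755859375, -129.89999389648438], [744.2999877929688, 62.0], [532.4000244140625, 140.60000610351562]]
stamp knob [611.13755458  27.23155643 206.16643763] 154 [629.54671807  41.53114383 213.89773451] [598.18293591  12.82413981 185.63317349]
handle ((491.11090087890625, 29.10326385498047), (29.70608139038086, 15.928342819213867), 70.85999298095703) [490.50949704  29.00390795 174.3249779 ] 88
fin ((581.9075927734375, -51.28303909301758), (12.004270553588867, 50.70648956298828), 69.80071258544922) [581.18711705 -51.10401408 158.33502881] 99
tray ((529.6613159179688, -344.1112365722656), (111.59435272216797, 170.85829162597656), 85.47779083251953) 22.185906699186717 993 [[440.1000061035156, -393.0], [610.4000244140625, -406.5], [619.2000122070312, -295.20001220703125], [448.8999938964844, -281.79998779296875]]
floor ((533.8331909179688, -345.44488525390625), (162.63427734375, 211.99037170410156), 89.00077819824219) [ 517.27701717 -341.66329625    3.83545899] 1602
mid ((528.9581909179688, -342.23480224609375), (107.54401397705078, 168.3507843017578), 85.64386749267578) 313
mug ((489.3868408203125, 163.08811950683594), (71.01107025146484, 95.09102630615234), 71.80069732666016) [527.3667143  201.84563076  99.77451294]
flask ((407.5294494628906, -39.645957946777344), (65.30915832519531, 64.27335357666016), 47.409454345703125) [440.40334874  -6.75835723 243.88484252] [405.60937544 -39.01528676 178.06417629]
```

View pics/z1.png

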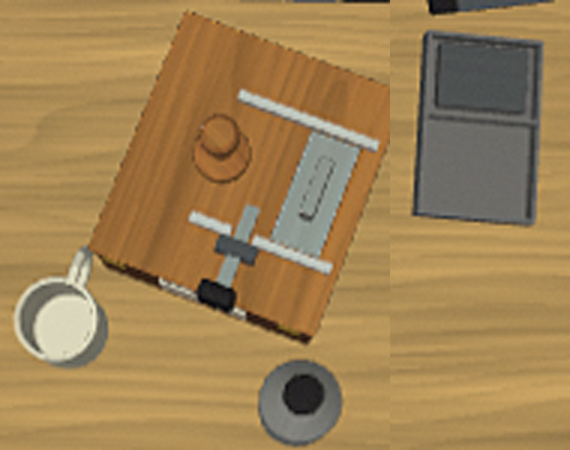

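View pics/z2.png

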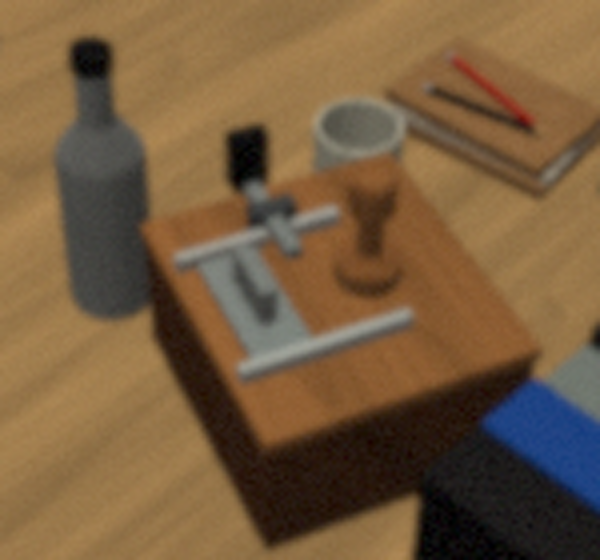

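Box yaw is about -20.2°, and the fin, handle and lid fits agree within 1 mm. The crops show the tin in the tray's far compartment, with the near one empty. Next: the stamp's axis, with a cross-check from the scene camera.

```bash
cat > st.py <<'E'
from h import *
from scipy.optimize import least_squares
c=np.array([602.7,5.2]); a=np.radians(-20.2); X=np.array([np.cos(a),np.sin(a)]);Y=np.array([-X[1],X[0]])
for n in('top0','scene0'):
    w=np.load(n+'.npz')['W'].reshape(-1,3); w=w[~np.isnan(w[:,0])]
    b=np.c_[(w[:,:2]-c)@X,(w[:,:2]-c)@Y,w[:,2]]
    def S(x0,x1,y0,y1,z0,z1): return b[(b[:,0]>x0)&(b[:,0]<x1)&(b[:,1]>y0)&(b[:,1]<y1)&(b[:,2]>z0)&(b[:,2]<z1)]
    k=S(-35,40,-10,60,187,215); ft=S(-35,40,-10,60,129,140)
    for nm,p,zc in(('knob',k,120+73.5),):
        r=least_squares(lambda q:np.linalg.norm(p-np.r_[q,zc],axis=1)-16,[0,23],loss='soft_l1'); print(n,nm,r.x,c+r.x[0]*X+r.x[1]*Y,len(p))
    print('foot',cv2.minEnclosingCircle(ft[:,:2].astype(np.float32)),len(ft))
    h=S(-140,-95,-45,15,150,180); print('handle',cv2.minAreaRect(h[h[:,2]>170][:,:2].astype(np.float32)),h[:,2].max(),h.min(0),h.max(0))
    f=S(-40,40,-80,-40,150,166); print('fin',cv2.minAreaRect(f[:,:2].astype(np.float32)),len(f))
E
python3 st.py
```

```text
top0 knob [ 2.16302804 24.75443735] [613.27764935  27.68497705] 152
foot ((2.692153215408325, 24.355052947998047), 23.716293334960938) 90
handle ((-113.10028076171875, -16.0938720703125), (29.237754821777344, 15.994987487792969), 88.3648452758789) 179.98616716271044 [-121.0063344   -31.0494935   150.18439531] [-105.04755529   -1.3331725   179.98616716]
fin ((-0.02335357666015625, -60.188499450683594), (50.73312759399414, 12.004278182983398), 0.0007350273081101477) 102
scene0 knob [ 4.47516369 24.46678852] [615.34824791  26.61664435] 129
foot ((5.5963850021362305, 24.144010543823242), 23.68248176574707) 107
handle ((-110.11388397216797, -16.320453643798828), (28.68334197998047, 17.5013484954834), 84.41035461425781) 177.28499029490263 [-119.3295819   -30.86638671  150.23720412] [-100.14773392   -1.12979504  177.28499029]
fin ((1.0757694244384766, -60.23780822753906), (12.561830520629883, 50.390533447265625), 89.02056121826172) 75
```

>>> apply_moves([
  [60,[35,-45,20],[0,0,0]],
  [60,[65,-85,20],[0,0,0]],
  [60,[95,-125,20],[0,0,0]],
  [60,[125,-165,20],[0,0,0]],
  [60,[150,-205,20],[0,0,0]],
  [60,[175,-245,20],[0,0,0]],
  [60,[200,-285,20],[0,0,0]],
  [60,[225,-325,20],[0,0,0.9]],
  [60,[250,-365,20],[0,0,0.9]],
  [60,[270,-400,20],[0,0,0.9]],
  [60,[285,-430,20],[0,0,0.9]],
  [60,[295,-450,20],[0,0,0.9]],
  [60,[301.8,-460.5,20],[0,0,0.9]],
  [60,[301.8,-460.5,20],[0,0,0.9]],
  [60,[301.8,-460.5,20],[0,0,0.9]],
  [60,[301.8,-460.5,20],[0,0,0.9]],
], squeeze=40)

```text
time_s: 1.7
eef_pos: [490.7, 30.2, 251.4]
ee_rot: [-0.0, 0.175, 0.985, 0.0]
force: [-0.0, 0.4, -0.2]
grip_width: 0.705
grip_force: 0.0
```

>>> apply_moves([
  [60,[0,0,-40],[0,0,0]],
  [60,[0,0,-75],[0,0,0]],
  [60,[0,0,-95],[0,0,0]],
  [60,[0,0,-105],[0,0,0]],
  [60,[0,0,-105],[0,0,0]],
  [60,[0,0,-105],[0,0,0]],
  [25,[0,0,-105],[0,0,0]],
  [25,[0,0,-105],[0,0,0]],
  [25,[0,0,-105],[0,0,0]],
  [25,[0,0,-105],[0,0,0]],
  [25,[0,0,-105],[0,0,0]],
  [25,[0,0,-105],[0,0,0]],
], squeeze=50)

```text
time_s: 2.9
eef_pos: [491.9, 30.4, 147.6]
ee_rot: [0.001, 0.176, 0.984, 0.001]
force: [2.1, 10.3, 5.4]
grip_width: 0.348
grip_force: 50.5
```

>>> apply_moves([
  [25,[-4.7,1.7,0],[0,0,0]],
  [25,[-9.4,3.5,0],[0,0,0]],
  [25,[-14.1,5.2,0],[0,0,0]],
  [25,[-18.8,6.9,0],[0,0,0]],
  [25,[-23.5,8.6,0],[0,0,0]],
  [25,[-28.2,10.4,0],[0,0,0]],
  [25,[-31.5,11.6,0],[0,0,0]],
  [25,[-33.8,12.4,0],[0,0,0]],
  [25,[-33.8,12.4,0],[0,0,0]],
  [25,[-33.8,12.4,0],[0,0,0]],
  [25,[-33.8,12.4,0],[0,0,0]],
])

```text
time_s: 4.0
eef_pos: [458.0, 42.7, 147.5]
ee_rot: [0.001, 0.176, 0.984, 0.001]
force: [0.4, 8.7, 7.1]
grip_width: 0.34
grip_force: 50.7
```

>>> apply_moves([
  [60,[0,0,0],[0,0,0]],
  [60,[0,0,0],[0,0,0]],
  [60,[0,0,0],[0,0,0]],
  [60,[0,0,0],[0,0,0]],
  [60,[0,0,35],[0,0,0]],
  [60,[0,0,80],[0,0,0]],
  [60,[0,0,115],[0,0,0]],
  [60,[40,-4,115],[0,0,0]],
  [60,[85,-8,115],[0,0,0]],
  [60,[125,-12,115],[0,0,0]],
  [60,[150,-14,115],[0,0,0]],
  [60,[156.6,-14.6,115],[0,0,0]],
  [60,[156.6,-14.6,115],[0,0,0]],
  [60,[156.6,-14.6,115],[0,0,0]],
])

```text
time_s: 5.4
eef_pos: [613.1, 27.1, 261.5]
ee_rot: [-0.0, 0.176, 0.984, -0.0]
force: [0.1, 0.7, 0.4]
grip_width: 0.7
grip_force: 0.0
```

Run:
```python
from h import *
c=np.array([602.7,5.2]); a=np.radians(-20.2); X=np.array([np.cos(a),np.sin(a)]);Y=np.array([-X[1],X[0]])
print(ctrl.sense()['eef_pos'],ctrl.sense()['force'])
for n in ('wrist','scene'):
    ci=camera_info(n); im,d=capture(n); w=cloud(d,ci)
    cv2.imwrite(f'pics/{n}1.png',im)
    w=w.reshape(-1,3); w=w[~np.isnan(w[:,0])]
    b=np.c_[(w[:,:2]-c)@X,(w[:,:2]-c)@Y,w[:,2]]
    def S(x0,x1,y0,y1,z0,z1): return b[(b[:,0]>x0)&(b[:,0]<x1)&(b[:,1]>y0)&(b[:,1]<y1)&(b[:,2]>z0)&(b[:,2]<z1)]
    ft=S(-35,40,-10,60,130,140);h=S(-175,-95,-45,15,150,180); f=S(-40,40,-80,-40,152,163)
    print(n)
    for nm,p in (('foot',ft),('handle',h),('fin',f)):
        if len(p)>5: print(nm,len(p),p.min(0),p.max(0))
        if nm=='foot' and len(p): print(cv2.minEnclosingCircle(p[:,:2].astype(np.float32)))
```

```text
[613.13578943  27.13826314 261.4781495 ] [0.09923576 0.66539815 0.41642487]
wrist
foot 678 [-21.91461902   3.0532653  130.67999338] [ 14.43143704  49.81118615 139.98635295]
((1.3688452243804932, 26.33260154724121), 23.72713851928711)
handle 500 [-149.33042909  -28.54419527  150.03076813] [-140.52508306    0.9822925   175.40789366]
fin 849 [-26.0826868  -65.55121391 152.00298683] [ 23.65056727 -52.61472044 160.62778695]
scene
foot 104 [-15.78925884   0.91679011 130.03904992] [ 28.37425977  47.61458214 139.92553645]
((5.991151809692383, 24.26568603515625), 23.59959602355957)
handle 100 [-157.09962933  -31.34278475  150.12769788] [-136.36187103   -0.92496229  176.3856317 ]
fin 71 [-24.22083826 -66.85731913 152.25411551] [ 26.52207782 -53.82652025 160.77212308]
```

View pics/wrist1.png

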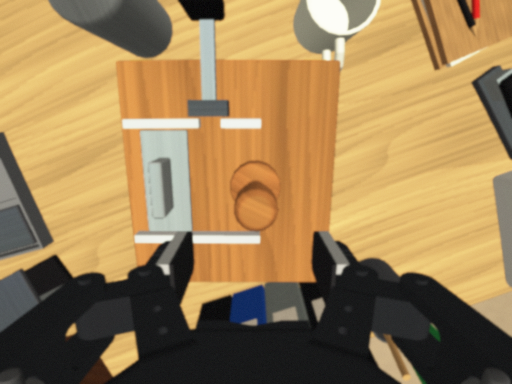

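The wrist view shows the bolt drawn: the handle is at (200,5) and the blade is clear of the shutter. The stamp at (255,200) stands midway between the fingers. I'll grasp its neck.

>>> apply_moves([
  [60,[0.3,0.7,-35],[0,0,0]],
  [60,[0.3,0.7,-70],[0,0,0]],
  [60,[0.3,0.7,-95],[0,0,0]],
  [60,[0.3,0.7,-110],[0,0,0]],
  [60,[0.3,0.7,-116],[0,0,0]],
  [60,[0.3,0.7,-116],[0,0,0]],
  [60,[0.3,0.7,-116],[0,0,0]],
  [30,[0.3,0.7,-116],[0,0,0]],
  [25,[0.3,0.7,-116],[0,0,0]],
  [20,[0.3,0.7,-116],[0,0,0]],
  [12,[0.3,0.7,-116],[0,0,0]],
  [12,[0.3,0.7,-116],[0,0,0]],
  [12,[0.3,0.7,-116],[0,0,0]],
  [12,[0.3,0.7,-116],[0,0,0]],
  [12,[0.3,0.7,-116],[0,0,0]],
], squeeze=30)

```text
time_s: 7.0
eef_pos: [614.2, 27.7, 145.4]
ee_rot: [0.0, 0.176, 0.984, 0.0]
force: [-0.9, 0.8, 1.8]
grip_width: 0.326
grip_force: 32.8
```

The opening is 27.8 mm against an 18 mm neck, so the pads are on the slope under the knob. I'll regrip on the knob's widest part.

>>> apply_moves([
  [40,[0,0,0],[0,0,0]],
  [60,[0,0,0],[0,0,0]],
  [60,[0,0,0],[0,0,0]],
  [60,[0,0,0],[0,0,0]],
  [60,[0,0,10],[0,0,0]],
  [60,[0,0,20],[0,0,0]],
  [60,[0,0,25],[0,0,0]],
  [60,[0,0,25],[0,0,0]],
  [60,[0,0,25],[0,0,0]],
], squeeze=35)

```text
time_s: 7.9
eef_pos: [614.1, 27.7, 170.3]
ee_rot: [0.0, 0.176, 0.984, -0.0]
force: [0.3, -0.3, 0.3]
grip_width: 0.707
grip_force: 0.0
```

Run:
```python
from h import *
im,d=capture('wrist'); im2,d2=capture('scene')
cv2.imwrite('pics/w2.png',np.hstack([im[60:384,130:400],cv2.resize(im2[120:228,200:320],None,fx=3,fy=3)]))
```

```text
(no output)
```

View pics/w2.png

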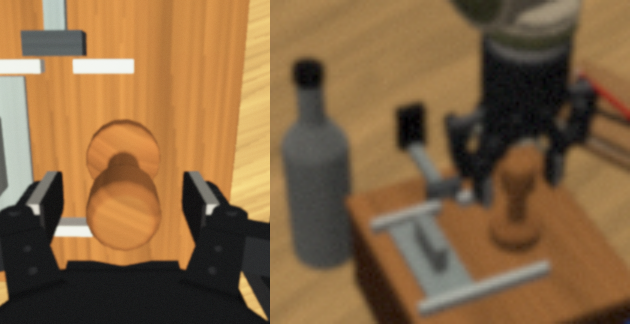

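The stamp is still upright and centred between the pads (knob at about (123,215)), and its neck flares into the knob. Closing on the knob.

>>> apply_moves([
  [40,[0,0,0],[0,0,0]],
  [30,[0,0,0],[0,0,0]],
  [25,[0,0,0],[0,0,0]],
  [25,[0,0,0],[0,0,0]],
  [25,[0,0,0],[0,0,0]],
  [25,[0,0,0],[0,0,0]],
  [25,[0,0,0],[0,0,0]],
], squeeze=40)

```text
time_s: 8.7
eef_pos: [614.1, 27.7, 170.2]
ee_rot: [-0.0, 0.176, 0.984, 0.0]
force: [0.1, 0.4, -1.5]
grip_width: 0.359
grip_force: 39.6
```

>>> apply_moves([
  [25,[0,0,5],[0,0,0]],
  [25,[0,0,15],[0,0,0]],
  [25,[0,0,35],[0,0,0]],
  [25,[0,0,60],[0,0,0]],
  [25,[0,0,75],[0,0,0]],
  [25,[0,0,75],[0,0,0]],
  [25,[0,0,75],[0,0,0]],
])

```text
time_s: 9.4
eef_pos: [614.0, 27.7, 245.1]
ee_rot: [-0.0, 0.176, 0.984, -0.0]
force: [0.1, 0.2, -0.9]
grip_width: 0.36
grip_force: 39.6
```

Run:
```python
from h import *
ci=camera_info('scene'); im2,d2=capture('scene')
cv2.imwrite('pics/s3.png',cv2.resize(im2[70:228,190:340],None,fx=3,fy=3))
s=ctrl.sense(); print(s['grip_width'],s['force'],s['eef_pos'])
```

```text
0.3560510408641931 [-0.40929449  0.29073617 -1.06464315] [613.84784972  27.72925728 244.44397808]
```

View pics/s3.png

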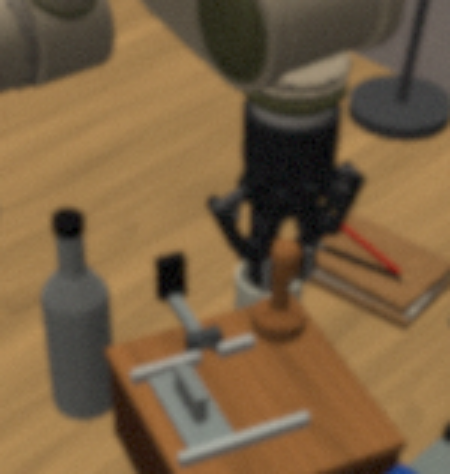

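Stamp held upright. Carrying it to the tray.

>>> apply_moves([
  [25,[-4,-12,0],[0,0,0]],
  [25,[-12,-36,0],[0,0,0]],
  [25,[-22,-66,0],[0,0,0]],
  [25,[-32,-98,0],[0,0,0]],
  [25,[-43,-130,0],[0,0,0]],
  [25,[-54,-162,0],[0,0,0]],
  [25,[-64,-194,0],[0,0,0]],
  [25,[-75,-226,0],[0,0,0]],
  [25,[-85,-258,0],[0,0,0]],
  [25,[-96,-290,0],[0,0,0]],
  [25,[-106,-322,0],[0,0,0]],
  [25,[-114,-346,0],[0,0,0]],
  [25,[-119,-362,0],[0,0,0]],
  [25,[-121.4,-369,0],[0,0,0]],
  [25,[-121.4,-369,0],[0,0,0]],
  [25,[-121.4,-369,0],[0,0,0]],
])

```text
time_s: 11.05
eef_pos: [493.1, -340.5, 245.2]
ee_rot: [-0.0, 0.175, 0.985, 0.0]
force: [-0.4, 0.8, -0.3]
grip_width: 0.355
grip_force: 39.7
```

>>> apply_moves([
  [25,[0,0,-15],[0,0,0]],
  [25,[0,0,-40],[0,0,0]],
  [25,[0,0,-65],[0,0,0]],
  [25,[0,0,-90],[0,0,0]],
  [25,[0,0,-115],[0,0,0]],
  [25,[0,0,-135],[0,0,0]],
  [25,[0,0,-150],[0,0,0]],
  [25,[0,0,-160],[0,0,0]],
  [25,[0,0,-170],[0,0,0]],
  [25,[0,0,-178],[0,0,0]],
  [25,[0,0,-182],[0,0,0]],
  [25,[0,0,-182],[0,0,0]],
  [25,[0,0,-182],[0,0,0]],
])

```text
time_s: 12.35
eef_pos: [493.0, -341.5, 63.7]
ee_rot: [0.0, 0.176, 0.984, -0.0]
force: [-0.8, -0.2, -0.4]
grip_width: 0.36
grip_force: 39.7
```

Run:
```python
from h import *
ci=camera_info('wrist'); im,d=capture('wrist'); cv2.imwrite('pics/w4.png',im)
ci=camera_info('scene'); im2,d2=capture('scene'); w=cloud(d2,ci)[230:345,110:225]
m=(w[...,2]>6)
cv2.imwrite('pics/s4.png',np.hstack([cv2.resize(im,None,fx=.9,fy=.9),cv2.resize(im2[230:345,110:225],(338,345))]))
s=ctrl.sense(); print(s['grip_width'],s['force'],s['eef_pos'])
```

```text
Traceback (most recent call last):
ValueError: all the input array dimensions except for the concatenation axis must match exactly, but along dimension 0, the array at index 0 has size 346 and the array at index 1 has size 345
```

Run:
```python
from h import *
im=cv2.imread('pics/w4.png')
im2,d2=capture('scene')
cv2.imwrite('pics/s5.png',np.hstack([cv2.resize(im,(460,345)),cv2.resize(im2[230:345,110:225],(338,345))]))
```

```text
(no output)
```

View pics/s5.png

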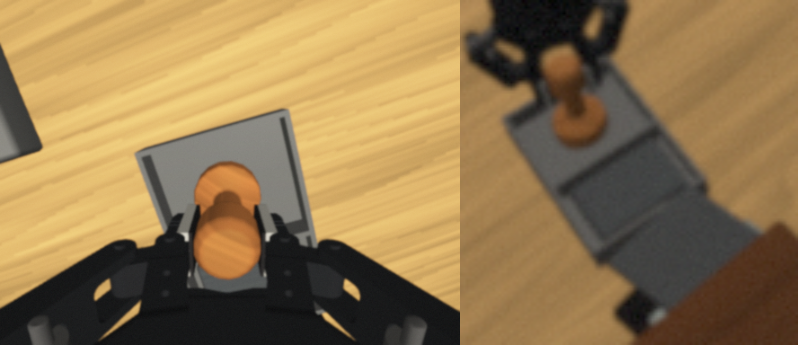

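The stamp hangs upright above the middle of the front compartment (wrist view (228,195)). Lowering the last millimetres slowly.

>>> apply_moves([
  [25,[0,0,-2],[0,0,0]],
  [25,[0,0,-4],[0,0,0]],
  [25,[0,0,-6],[0,0,0]],
  [25,[0,0,-7],[0,0,0]],
  [25,[0,0,-8],[0,0,0]],
  [25,[0,0,-8.5],[0,0,0]],
  [25,[0,0,-8.5],[0,0,0]],
  [25,[0,0,-8.5],[0,0,0]],
])

```text
time_s: 13.3
eef_pos: [492.8, -341.3, 54.8]
ee_rot: [0.0, 0.176, 0.984, -0.0]
force: [-0.5, -0.0, -2.2]
grip_width: 0.358
grip_force: 39.7
```

>>> apply_moves([
  [25,[0,0,-0.5],[0,0,0]],
  [25,[0,0,-1],[0,0,0]],
  [25,[0,0,-1],[0,0,0]],
  [25,[0,0,-1],[0,0,0]],
])

```text
time_s: 13.7
eef_pos: [493.0, -341.4, 54.2]
ee_rot: [0.0, 0.176, 0.984, -0.0]
force: [-0.1, 1.4, 4.3]
grip_width: 0.356
grip_force: 40.1
```

Touchdown felt (4 N). Release, retreat, and go to the fin.

>>> apply_moves([
  [35,[0,0,0],[0,0,0]],
  [45,[0,0,0],[0,0,0]],
  [60,[0,0,0],[0,0,0]],
  [60,[0,0,0],[0,0,0]],
  [60,[0,0,0],[0,0,0]],
  [60,[0,0,10],[0,0,0]],
  [60,[0,0,30],[0,0,0]],
  [60,[0,0,60],[0,0,0]],
  [60,[0,0,100],[0,0,0]],
  [60,[0,0,145],[0,0,0]],
  [60,[0,0,180],[0,0,0]],
  [60,[0,0,190],[0,0,0]],
  [60,[12,40,190],[0,0,0]],
  [60,[25,80,190],[0,0,0]],
  [60,[37,120,190],[0,0,0]],
  [60,[49,160,190],[0,0,0]],
  [60,[61,200,190],[0,0,0]],
  [60,[74,240,190],[0,0,0]],
  [60,[85,275,190],[0,0,0]],
  [60,[89.4,290.8,190],[0,0,0]],
])

```text
time_s: 15.7
eef_pos: [582.4, -47.7, 243.5]
ee_rot: [-0.0, 0.174, 0.985, 0.0]
force: [0.4, 0.2, 0.2]
grip_width: 0.699
grip_force: 0.0
```

Run:
```python
from h import *
print(ctrl.sense()['eef_pos'],ctrl.sense()['force'])
for n in ('top','scene'):
    ci=camera_info(n); im,d=capture(n); w=cloud(d,ci).reshape(-1,3); w=w[~np.isnan(w[:,0])]
    p=w[(abs(w[:,0]-493)<45)&(abs(w[:,1]+341)<50)]
    k=p[p[:,2]>70]; f=p[(p[:,2]>14)&(p[:,2]<24)&(np.hypot(p[:,0]-493,p[:,1]+341)<32)]
    print(n,'knob',k.mean(0),k[:,2].max(),'foot',cv2.minEnclosingCircle(f[:,:2].astype(np.float32)))
    if n=='top': cv2.imwrite('pics/t6.png',cv2.resize(im[110:290,160:420],None,fx=3,fy=3))
```

```text
[582.38679682 -47.70136162 243.5240066 ] [0.40888667 0.16398821 0.15567754]
top knob [ 492.50241298 -339.00538112   90.41736579] 99.10736181537027 foot ((492.8563232421875, -340.4097900390625), 24.031442642211914)
scene knob [ 498.62234963 -344.82080322   87.69659031] 96.758739382116 foot ((494.24456787109375, -343.9427490234375), 24.490623474121094)
```

View pics/t6.png

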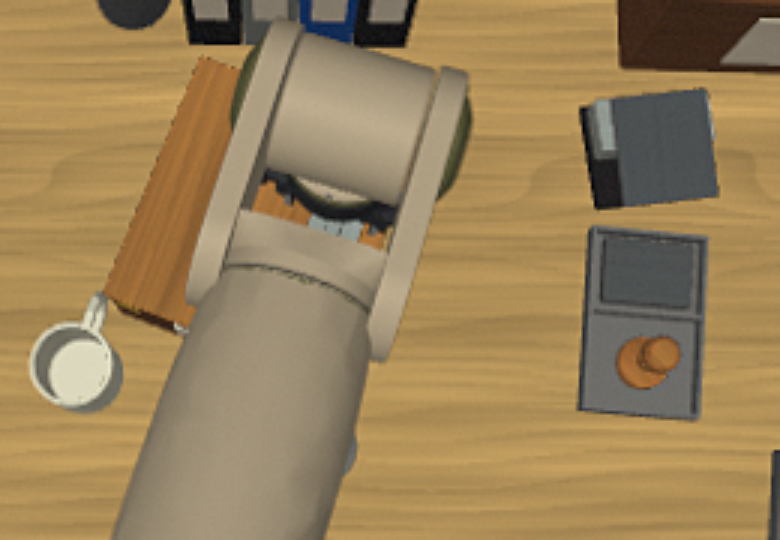

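The stamp stands in the middle of the front compartment. Before lowering, I check the forearm's clearance over the flask (240 mm tall, directly below it).

Run:
```python
from h import *
s=ctrl.sense(); print(s['joints'].round(3))
ci=camera_info('top'); im,d=capture('top'); w=cloud(d,ci).reshape(-1,3); w=w[~np.isnan(w[:,0])]
for x in range(200,640,50):
    p=w[(abs(w[:,0]-x)<8)&(w[:,1]>-140)&(w[:,1]<60)&(w[:,2]>250)]
    if len(p): print(x,p[:,2].max().round(),p[:,1].min().round(),p[:,1].max().round())
ci=camera_info('scene'); im,d=capture('scene'); w=cloud(d,ci).reshape(-1,3); w=w[~np.isnan(w[:,0])]
for x in range(300,560,40):
    p=w[(abs(w[:,0]-x)<10)&(w[:,1]>-140)&(w[:,1]<60)&(w[:,2]>255)]
    if len(p): print('scene',x,p[:,2].min().round(),p[:,2].max().round())
```

```text
[-0.284  0.438  1.288  0.     1.416 -1.505]
200 657.0 -25.0 59.0
250 647.0 -25.0 60.0
300 631.0 -25.0 60.0
350 614.0 -39.0 60.0
400 598.0 -52.0 60.0
450 582.0 -75.0 44.0
500 561.0 -89.0 38.0
550 554.0 -116.0 22.0
600 547.0 -121.0 19.0
scene 300 536.0 586.0
scene 340 520.0 594.0
scene 380 512.0 598.0
scene 420 520.0 590.0
scene 460 473.0 575.0
scene 500 465.0 560.0
scene 540 298.0 553.0
```

>>> apply_moves([
  [60,[0,0,-30],[0,0,0]],
  [60,[0,0,-60],[0,0,0]],
  [60,[0,0,-85],[0,0,0]],
  [60,[0,0,-102],[0,0,0]],
  [60,[0,0,-111],[0,0,0]],
  [60,[0,0,-111],[0,0,0]],
  [60,[0,0,-111],[0,0,0]],
  [30,[0,0,-111],[0,0,0]],
  [20,[0,0,-111],[0,0,0]],
  [8,[0,0,-111],[0,0,0]],
  [8,[0,0,-111],[0,0,0]],
  [8,[0,0,-111],[0,0,0]],
  [8,[0,0,-111],[0,0,0]],
], squeeze=40)

```text
time_s: 17.2
eef_pos: [582.5, -50.1, 133.3]
ee_rot: [0.001, 0.176, 0.984, 0.0]
force: [1.9, 4.8, 5.9]
grip_width: 0.133
grip_force: 42.6
```

>>> apply_moves([
  [8,[1.7,4.7,0],[0,0,0]],
  [8,[3.5,9.4,0],[0,0,0]],
  [8,[5.2,14.1,0],[0,0,0]],
  [8,[6.9,18.8,0],[0,0,0]],
  [8,[8.6,23.5,0],[0,0,0]],
  [8,[10.4,28.2,0],[0,0,0]],
  [8,[12.1,32.8,0],[0,0,0]],
  [8,[13.8,37.5,0],[0,0,0]],
  [8,[15.5,42.2,0],[0,0,0]],
  [8,[17.3,46.9,0],[0,0,0]],
  [8,[19,51.6,0],[0,0,0]],
  [8,[20.2,54.9,0],[0,0,0]],
  [8,[20.9,56.8,0],[0,0,0]],
  [8,[20.9,56.8,0],[0,0,0]],
  [8,[20.9,56.8,0],[0,0,0]],
])

```text
time_s: 18.7
eef_pos: [603.3, 6.3, 133.4]
ee_rot: [0.0, 0.176, 0.984, -0.0]
force: [0.7, 3.3, 5.9]
grip_width: 0.134
grip_force: 42.7
```

Moved 60.1 mm. Release, rise and step aside to look.

>>> apply_moves([
  [30,[0,0,0],[0,0,0]],
  [60,[0,0,0],[0,0,0]],
  [60,[0,0,0],[0,0,0]],
  [60,[0,0,0],[0,0,0]],
  [60,[0,0,25],[0,0,0]],
  [60,[0,0,65],[0,0,0]],
  [60,[0,0,110],[0,0,0]],
  [60,[0,0,150],[0,0,0]],
  [60,[-10,40,150],[0,0,0]],
  [60,[-20,85,150],[0,0,0]],
  [60,[-30,130,150],[0,0,0]],
  [60,[-40,175,150],[0,0,0]],
  [60,[-50,220,150],[0,0,0]],
  [60,[-60,265,150],[0,0,0]],
  [60,[-65,285,150],[0,0,0]],
  [60,[-65,285,150],[0,0,0]],
])

```text
time_s: 20.3
eef_pos: [537.0, 293.7, 282.5]
ee_rot: [-0.0, 0.174, 0.985, 0.0]
force: [-0.0, 0.2, -0.0]
grip_width: 0.703
grip_force: 0.0
```

Run:
```python
from h import *
c=np.array([602.7,5.2]); a=np.radians(-20.2); X=np.array([np.cos(a),np.sin(a)]);Y=np.array([-X[1],X[0]])
ci=camera_info('top'); im,d=capture('top'); w=cloud(d,ci).reshape(-1,3); w=w[~np.isnan(w[:,0])]
b=np.c_[(w[:,:2]-c)@X,(w[:,:2]-c)@Y,w[:,2]]
def S(x0,x1,y0,y1,z0,z1):
    p=b[(b[:,0]>x0)&(b[:,0]<x1)&(b[:,1]>y0)&(b[:,1]<y1)&(b[:,2]>z0)&(b[:,2]<z1)]
    return cv2.minAreaRect(p[:,:2].astype(np.float32)) if len(p) else None
print('handle',S(-180,-95,-45,15,165,182),'fin',S(-40,40,-80,40,152,166)); print(ctrl.sense()['eef_pos'])
cv2.imwrite('pics/t7.png',cv2.resize(im[110:290,160:420],None,fx=3,fy=3))
```

```text
handle ((-148.87559509277344, -15.835988998413086), (29.912458419799805, 16.309837341308594), 89.51556396484375) fin ((0.405242919921875, -0.4769625663757324), (11.929638862609863, 50.3326416015625), 89.99799346923828)
[537.69377821 292.03264044 282.50285809]
```

View pics/t7.png

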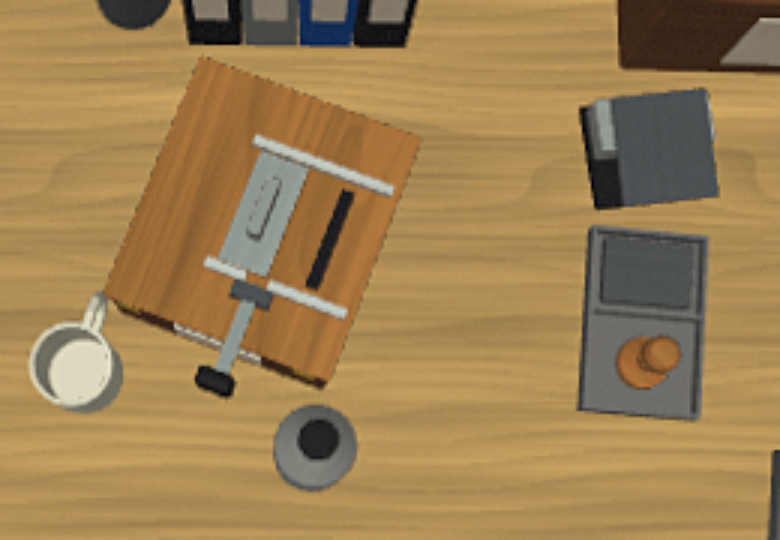

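The bolt is at its stop (36 mm), the shutter is fully open (60 mm) with the slot bare at (330,240), and the stamp stands upright in the tray at (645,360). The mug and flask are where they were.

```bash
python3 -c "
from rig import ctrl
print(ctrl.finish_job())"
```

```text
the job is handed in; nothing more can be done
None
```

The job is handed in: the bolt is drawn to its stop, the shutter is fully open with the card slot uncovered, and the stamp stands upright in the tray's front compartment. The flask and mug were not touched, and the stapler and punch were never approached. It took about 20 s of the 64 s allowed.

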